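Wet the cleaning brush at the pump dish and dab the chip

ROBOT

A 6-joint arm with a two-finger parallel gripper is mounted at the origin on the work surface. World frame = base frame: x ahead of the robot, y to its left, z up, the work surface at z = 0. Lengths are in mm, angles in rad, forces in N, time in s.
With the tool pointing down it reaches from about 350 to 875 mm from the base axis. Payload 4.2 kg.
Tool frame: the origin (TCP) lies midway between the tips of the shut fingers; the grasp point (between the pads) lies 19 mm behind it; z points along the fingers, y is the line along which they close (so a half turn about z gives the same grasp; the last joint's range is limited). The gripper opens to 85 mm and grips with 20 to 120 N. Pads are 22 mm wide; open, the fingers measure 114 mm over their backs; the gripper's body (76 mm by 85 mm) begins 54 mm behind the grasp point. The pads swing forward as they close: fully open they stand 13 mm farther back than shut.
Start: joints at [0.259, 0.385, 0.008, 0, -1.194, -0.259], TCP at [624.979, 0.025, 231.312] pointing down, gripper open.
Joint ranges: [-3.14, 3.14], [-1.21, 2.06], [-1.07, 1.41], [-3.16, 2.05], [-2.99, -0.16], [-3.1, 3.1]. Speed limits (rad/s): [2.79, 2.79, 3.14, 3.14, 3.14, 3.14].

INTERFACE

Orientations are given as a unit quaternion [x, y, z, w].
In Python, from bench import read_state, get_image, job_done gives the robot as it stands.
- The arm moves only by the shell command python3 -m jog 'ROWS'. ROWS is JSON, a list of rows, each a list of 3 entries, a list of its own where there are three numbers: the shift along the world's x, y, z scaled (see below), then the turn, a rotation vector about the world's x, y, z scaled (see below), then the gripper's target within -1 to 1 (shut at 1, half-way at 0, fully open at -1). In form: [[[x, y, z], [wx, wy, wz], claw], ...]. A call has 1 to 20 rows; each row is the pose to reach, as a shift and turn from the pose commanded when the call began; what a row does not reach only later rows make up. The controller multiplies each number of a shift by 10 cm and each number of a turn by 120 degrees. A row lasts 1/10 s, in which the tool goes at most 50 mm and 8.59 degrees, less where a joint would pass 70% of its speed; a pose out of reach is approached as far as the arm can. A call with a number of a shift or a turn outside -1 to 1 is refused whole. A call with a gripper value outside its range is refused whole. The fingers move at their own pace and stop on an object; the grip force is fixed at half the most. Time passes only in rows, so rows that repeat a pose let the fingers close. It gives the time, the measured TCP pose, the force, the opening and the grip force at its end, in the units of the state.
- read_state(): the state, without advancing time (a new reading comes with each control period).
- get_image(name): name is "scene" or "side" or "wrist"; returns a dict with "frame" (384x512x3 uint8, red, green, blue), "range_z" (384x512 float32, mm along the optical axis (not along the pixel's ray), 0 where there is no reading), "fx", "fy", "cx", "cy" (pixels), "R" (3x3) and "t" (3): a world point X has camera coordinates R X + t. Camera axes: x right, y down, z forward; pixel columns grow to the right and rows downward; lengths in mm; the calibration is good to about 2 mm. A picture is of the moment at which its call begins.
- job_done(): hands the job in; it is judged then, once.
The state is a dict: "clock": time; "joints": joint angles; "joint_vel": joint speeds; "joint_efforts": joint torques, N m; "position": TCP position; "ee_rot": TCP orientation; "contact_force": force on the tool from outside, world axes, zero at the start; "wrist_torque": the same for the moment, N m; "gripper_width": finger opening in mm; "grasp_force": force on a finger pad.
Only numpy, scipy, OpenCV 4.12 (cv2) and the standard library are available. Lean on these libraries where they do the work, as an engineer would, in place of code of your own. Each camera call takes 0.05 s, during which the arm holds its last target. There are 200 camera calls.

TASK

Take the brush from its rest and, holding it slanting tip down, dip its bristle tip into the steel dish on top of the pump bottle and gently press the dish all the way down with it for a moment to wet the bristles. Then gently dab the bristle tip on top of the large square chip in the middle of the circuit board, whose height you must find by feel or by eye, pressing lightly for a moment, and lay the brush back in its rest the way it lay. Keep the gripper itself off the bottle, the board and its holder, leave the bottle standing where it is, and do not disturb the other things.

Things in the scene. Friction and masses are not known exactly. Their poses are not given: they have to be found in the camera images.
- brush: cleaning brush lying level in its rest, 180 mm long. Origin on its axis, mid-grip; x runs along it to the bristles. Wooden handle, round, 12 mm thick, from x = -85 to +55, with a square grip block 13 x 13 with upright flat sides at x = -24 to +24, between the rest's supports; steel ferrule 13 thick to +75; stiff grey bristle head 12 thick narrowing to 10 at x = +95. 35 g
- brush_tip (a point): centre of the end of the bristles, 95 mm from the brush's origin along its x
- rest: fixed black brush rest: base 120 x 50 x 6 with two V supports, 6 mm thick, at x = -40 and +40 (origin: centre of the underside). The Vs open upwards, 37 mm wide at the top, which is 55 above the underside; the handle lies in them along the rest's x with its axis 45 above the underside, the bristles to +x
- bottle: loose white solvent pump bottle, 68 mm across, 86 high, 0.4 kg, standing upright on the mat; origin: centre of its underside. On top sits the sprung steel dish
- dish_floor (a point): centre of the inner floor of the round steel dish on the bottle; 103 mm above the bottle's underside when up. The dish is 52 mm across at the rim, 38 mm across at its inner floor, walls 3, and 7 deep inside; it moves down with the pump stroke
- dish (a joint): pump stroke of the dish in m: 0 up, 0.010 all the way down; a spring pushes it up with 1.6 N at the top and 5.6 N at the bottom
- holder: fixed board holder 150 x 90 mm, origin: centre of its underside. Two rails (x = -69, +69) carry a level green board 126 x 84 x 3, its underside 46 to 68 mm above the holder's: different each time, reported by no pose. It yields downwards, 2.5 N per mm. Heights over the board's underside: chip in the middle 7, finned heatsink (x +38 to +60) 14, capacitors and white socket (x -56 to -44) 14
- chip_foot (a point): the point at the holder's underside straight below the centre of the large square black chip (30 x 30 mm, 4 thick) in the middle of the board. The chip's top is 53 to 75 mm above this point: it gives the chip's place seen from above, not its height, which is to be felt or seen
- spool: bystander (sizes in mm): solder spool, 54 mm across, 34 high; origin: centre of its underside
- jar: bystander (sizes in mm): small empty metal pot, 44 mm across, 30 high, standing straight on the mat; not the one to dip in; origin: centre of its underside
- heatsink: bystander (sizes in mm): finned aluminium heatsink, 60 x 90 x 36; origin: centre of its underside
- meter: bystander (sizes in mm): hand multimeter, 150 x 75 x 37; origin: centre of its underside
- mug: bystander (sizes in mm): white mug, 80 across, 90 high; origin: centre of its underside
- tweezers: bystander (sizes in mm): steel tweezers lying flat, 140 x 10 x 4; origin: centre of its underside
- driver: bystander (sizes in mm): small screwdriver lying flat, 130 long, 14 thick; origin: centre of its underside
Things that resemble listed ones, but are neither listed nor needed, are in the scene too. Leave any green or purple look-alike of the rest alone.

How it is judged (in metres and radians):
On the way, in this order (a step that is already met when the one before it is completed fails the run):
1. the bristle tip is inside the dish and the brush has pressed it down by at least 8 of its 10 mm, for 0.2 s (value of joint dish above 0.008 m and horizontal distance between brush_tip and dish_floor below 0.019 m and distance between brush_tip and dish_floor below 0.026 m and z of brush_tip in the frame of dish_floor below 0.008 m and contact force between brush and bottle above 1 N), for 0.2 s.
2. the bristle tip, slanting down by more than 0.35 rad, presses on the large chip with more than 1 N for 0.2 s (horizontal distance between brush_tip and chip_foot below 0.016 m and angle between brush's own x axis and vertical above 1.92 rad and contact force between brush and holder above 1 N), for 0.2 s.
At the end, for the whole second after the job is handed in: the brush lies still in both Vs of its rest, bristles to the same side as before, within 20 mm along, 6 mm across and 5 mm in height of where it belongs and within 0.12 rad of the rest's x; the dish is up (within 2 mm) and the bottle upright (0.1 rad), within 30 mm of its start (x of brush in the frame of rest between -0.02 and 0.02 m and y of brush in the frame of rest between -0.006 and 0.006 m and z of brush in the frame of rest between 0.04 and 0.05 m and x of brush_tip in the frame of rest above 0.07 m and angle between the x axis of brush and the x axis of rest, either way round below 0.12 rad and linear speed of brush below 0.02 m/s and angular speed of brush below 0.3 rad/s and value of joint dish below 0.002 m and angle between bottle's own z axis and vertical below 0.1 rad and distance of bottle from where it was at the start of the episode below 0.03 m); the robot touches nothing.
It fails at once if the brush presses the bottle or its dish with more than 16 N (contact force between brush and bottle above 16 N).
It fails at once if the brush presses the board or its holder with more than 12 N (contact force between brush and holder above 12 N).
It fails at once if the gripper or arm pushes on the bottle, the board or its holder with more than 2 N (contact force between any of the fingers, the arm and bottle above 2 N or contact force between any of the fingers, the arm and holder above 2 N).
It fails at once if the bottle is tipped by more than 0.35 rad or shifted by more than 30 mm (angle between bottle's own z axis and vertical above 0.35 rad or distance of bottle from where it was at the start of the episode above 0.03 m).
It fails at once if a bystander is moved by more than 25 mm (distance of any of spool, jar, heatsink, meter, mug, tweezers, driver from where it was at the start of the episode above 0.025 m).
It also fails if it takes over 61 s, if anything falls off the work surface, if the arm or the gripper's body presses on something with over 40 N, if the wrist force passes 120 N, or if a joint passes its speed limit or range.

## Working session

There is one attempt and no reset: what is moved stays moved. The work goes in short steps, Python scripts to look and compute and a shell command to move; the robot and the scene stay as the last step left them, time stands still between calls to the robot, and variables do not carry over. Pictures are saved under pics/ and viewed, at most 10 in all, crops included, and the job is handed in when it is done.

```bash
mkdir -p pics; cat > h.py <<'E'
import numpy as np, cv2
from bench import read_state, get_image, job_done
def pts(im):
    z=im["range_z"]; v,u=np.mgrid[0:z.shape[0],0:z.shape[1]]
    c=np.stack([(u-im["cx"])/im["fx"]*z,(v-im["cy"])/im["fy"]*z,z],-1)
    P=(c-np.array(im["t"]))@np.array(im["R"]); P[z==0]=np.nan
    return P
E
python3 - <<'E'
from h import *
import pickle
for n in("scene","side"):
    im=get_image(n); pickle.dump(im,open(n+".pkl","wb"))
    cv2.imwrite(f"pics/{n}.png",cv2.resize(im["frame"][:,:,::-1],(800,600),interpolation=cv2.INTER_CUBIC))
    print(n,im["fx"],np.round(im["R"],2).tolist(),np.round(im["t"]))
print(read_state())
E
```

```text
scene 491.34019562646756 [[0.21, 0.98, 0.02], [0.57, -0.11, -0.81], [-0.79, 0.18, -0.58]] [ -11. -251. 2319.]
side 480.1004544562351 [[-0.79, -0.61, 0.01], [-0.4, 0.51, -0.76], [0.46, -0.61, -0.65]] [ 380.  386. 1116.]
{'clock': 0.1, 'joints': array([ 2.58596021e-01,  3.85469122e-01,  6.75500034e-03, -4.14346009e-04,
       -1.19400035e+00, -2.58590622e-01]), 'joint_vel': array([-1.74473256e-03,  2.49174951e-04,  1.50054066e-03,  2.17060769e-03,
       -7.19580500e-04,  4.41399974e-05]), 'joint_efforts': array([-2.41840362e-04, -3.93318665e+01,  1.88929778e+01,  4.19793829e+00,
       -2.58899068e-03, -3.31562532e-06]), 'position': array([6.24476771e+02, 8.38050614e-03, 2.30337468e+02]), 'ee_rot': array([-7.07054318e-01,  7.07158564e-01,  6.48655142e-04, -7.32223404e-04]), 'contact_force': array([-1.11762071,  0.03471942, -0.22212016]), 'wrist_torque': array([ 0.01150654, -0.0155897 , -0.02139249]), 'grasp_force': 0.0, 'gripper_width': 85.38882265949529}
```

View pics/scene.png

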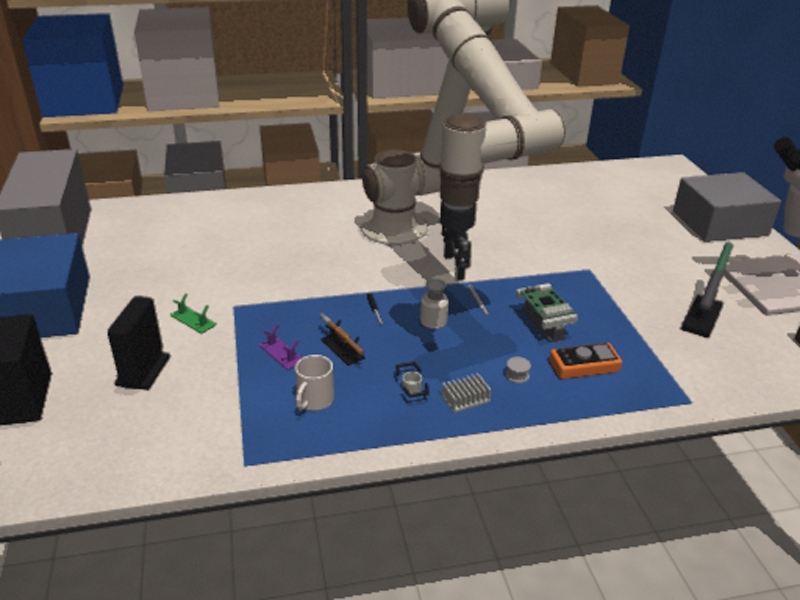

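View pics/side.png

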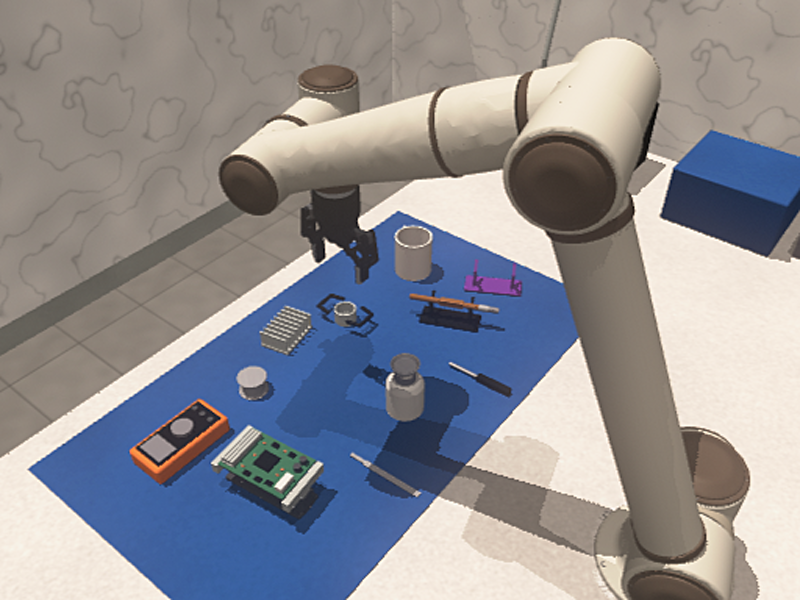

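Candidates (800x600 scene pixels):
- **Brush:** the wood stick at (342,337) on the black rest. The screwdriver (374,308) could be mistaken for it.
- **Rest:** black at (342,345). The purple (280,348) and green (193,313) ones are look-alikes.
- **Dish:** on the bottle at (435,287). The pot (412,380) is not the one to use.
- **Chip:** the black square at side view (268,461).

I'm choosing the wood brush on the black rest, the bottle's dish and the middle chip. Next I'll measure them and check with a crop.

```bash
python3 - <<'E'
from h import *
import pickle
im=pickle.load(open("side.pkl","rb")); P=pts(im); f=im["frame"]
s=0.64
def box(n,u0,v0,u1,v1,zmin,zmax,step=1):
    q=P[int(v0*s):int(v1*s),int(u0*s):int(u1*s)].reshape(-1,3); q=q[(q[:,2]>zmin)&(q[:,2]<zmax)]
    print(n,len(q),np.median(q,0).round(1),np.percentile(q,2,0).round(1),np.percentile(q,98,0).round(1)); return q
q=box("brush",405,286,505,318,38,70)
m=q[:,:2].mean(0); d=np.linalg.svd(q[:,:2]-m,full_matrices=False)[2][0]; a=(q[:,:2]-m)@d
print("axis",m,d,a.min(),a.max(), m+d*a.min(), m+d*a.max())
box("restbase",405,300,500,340,3,12)
q=box("bottle",375,345,435,425,15,80)
q=box("dish",375,345,435,400,97,115)
A=np.c_[2*q[:,:2],np.ones(len(q))];
q=box("board",205,420,330,515,40,100)
q=box("chip",260,455,275,466,30,100)
ue,ve=int(268*s),int(461*s); print(P[ve,ue])
for n,u,v in(("jar",345,310),("tweez",385,475),("driver",480,378),("spool",252,376),("hs",287,320),("mug",413,235)):print(n,P[int(v*s),int(u*s)].round(0))
c=cv2.resize(f[165:340,120:340,::-1],(800,636),interpolation=cv2.INTER_CUBIC)[:600]
cv2.imwrite("pics/crop.png",c)
E
```

```text
brush 279 [ 550.6 -238.8   51.4] [ 473.7 -275.1   40.3] [ 629.1 -204.2   58.4]
axis [ 551.22315787 -239.71001854] [-0.91284044 -0.40831646] -88.77253390841626 88.9492429121528 [ 632.25831669 -203.46273159] [ 470.02669193 -276.02945869]
restbase 735 [ 549.7 -235.5    6. ] [ 463.8 -330.6    3.1] [ 641.5 -161.6   11.4]
bottle 525 [467.4  23.1  59.4] [450.8 -16.5  16.6] [507.2  36.3  78.1]
dish 222 [486.9  -1.3 107.2] [462.6 -21.3 102.3] [507.5  24.3 114.4]
board 1982 [537.3 273.3  70.6] [469.8 225.5  49.1] [621.4 317.1  82.6]
chip 70 [546.4 268.5  74.3] [533.1 256.8  70.6] [559.6 280.8  78.3]
[540.67401713 271.81011314  77.77904127]
jar [ 734. -120.   16.]
tweez [415. 143.  11.]
driver [ 413. -132.   17.]
spool [724. 138.  41.]
hs [793. -16.  30.]
mug [ 741. -356.   68.]
```

View pics/crop.png

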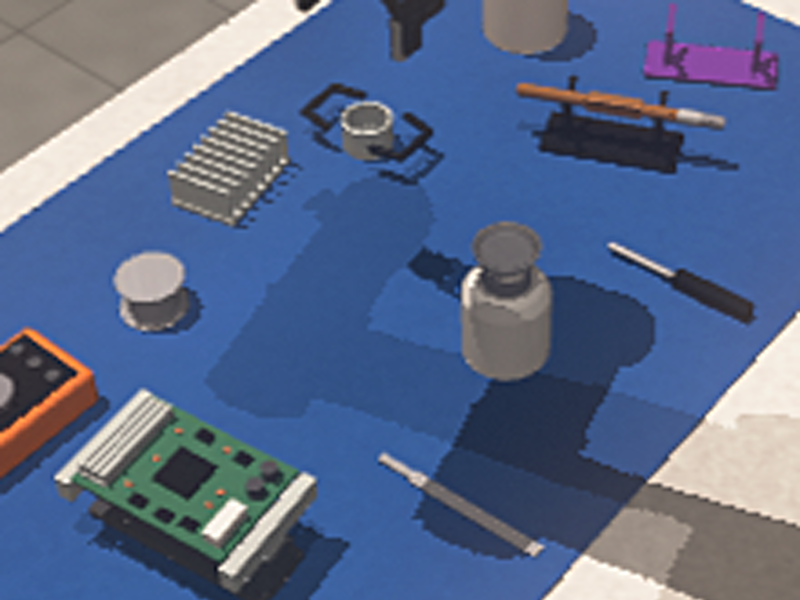

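The crop confirms the brush on the black rest, with its bristles at (725,122), towards the base. The dish is on the bottle at (507,248) and the chip at (185,472). I'm hovering over the grip block next.

```bash
python3 -m jog '[[[-0.15,-0.4,0],[0,0,-0.07],-0.5],[[-0.3,-0.8,0],[0,0,-0.14],-0.5],[[-0.3,-1,0],[0,0,-0.549],-0.5],[[-0.3,-1,0],[0,0,-0.549],-0.5],[[-0.3,-1,0],[0,0,-0.549],-0.5],[[-0.3,-1,0],[0,0,-0.549],-0.5],[[-0.3,-1,0],[0,0,-0.549],-0.5],[[-0.3,-1,0],[0,0,-0.549],-0.5],[[-0.3,-1,0],[0,0,-0.549],-0.5],[[-0.3,-1,0],[0,0,-0.549],-0.5]]' && python3 -m jog '[[[-0.1,-0.4,0],[0,0,0],-0.5],[[-0.2,-0.8,0],[0,0,0],-0.5],[[-0.3,-1,0],[0,0,0],-0.5]]' && python3 -m jog '[[[-0.1,-0.25,-0.3],[0,0,0],-0.5],[[-0.2,-0.43,-0.6],[0,0,0],-0.5],[[-0.2,-0.43,-0.8],[0,0,0],-0.5],[[-0.2,-0.43,-0.8],[0,0,0],-0.5],[[-0.2,-0.43,-0.8],[0,0,0],-0.5]]'
python3 - <<'E'
from h import *
im=get_image("wrist"); P=pts(im); f=im["frame"]
cv2.imwrite("pics/w1.png",f[:,:,::-1])
m=(P[...,2]>36)&(P[...,2]<62)&(abs(P[...,0]-555)<120)&(abs(P[...,1]+238)<70)
q=P[m]; c=q[:,:2].mean(0); d=np.linalg.svd(q[:,:2]-c,full_matrices=False)[2][0]; a=(q[:,:2]-c)@d
print(len(q),c,d,a.min(),a.max(),c+d*a.min(),c+d*a.max(),q[:,2].max())
print(read_state()["position"])
E
```

```text
clock: 1.1
position: [594.8, -99.9, 230.9]
ee_rot: [-0.21, 0.978, 0.0, -0.0]
contact_force: [0.2, -0.5, -0.2]
gripper_width: 63.8
grasp_force: 0.0
clock: 1.4
position: [564.4, -202.0, 231.0]
ee_rot: [-0.209, 0.978, -0.0, -0.0]
contact_force: [0.4, 0.6, -0.3]
gripper_width: 64.0
grasp_force: 0.0
clock: 1.9
position: [545.4, -243.1, 151.7]
ee_rot: [-0.21, 0.978, -0.0, -0.0]
contact_force: [0.4, 0.3, 0.7]
gripper_width: 63.8
grasp_force: 0.0
3033 [ 547.93459638 -245.34710145] [0.91558261 0.40212993] -83.43458493103174 95.73352996342847 [ 471.54334117 -278.89864524] [ 635.58655181 -206.84978377] 58.71803814177857
[ 546.06254121 -243.02229613  152.58524709]
```

View pics/w1.png

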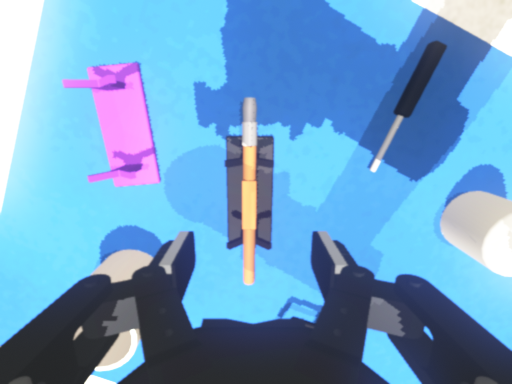

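The picture shows the brush at u≈249, centred between the fingers, with its grip block at v 180-228. Descending and gripping.

```bash
python3 -m jog '[[[0.01,-0.01,-0.3],[0,0,0],-0.5],[[0.01,-0.01,-0.6],[0,0,0],-0.5],[[0.01,-0.01,-0.8],[0,0,0],-0.5],[[0.01,-0.01,-0.9],[0,0,0],-0.5],[[0.01,-0.01,-1],[0,0,0],-0.5]]' && python3 -m jog '[[[0,0,-0.15],[0,0,0],-0.5],[[0,0,-0.25],[0,0,0],-0.5],[[0,0,-0.25],[0,0,0],-0.5],[[0,0,-0.25],[0,0,0],0.2],[[0,0,-0.25],[0,0,0],0.5],[[0,0,-0.25],[0,0,0],1],[[0,0,-0.25],[0,0,0],1],[[0,0,-0.25],[0,0,0],1],[[0,0,-0.25],[0,0,0],1],[[0,0,-0.25],[0,0,0],1],[[0,0,-0.25],[0,0,0],1],[[0,0,-0.25],[0,0,0],1]]'
```

```text
clock: 2.45
position: [547.4, -243.9, 52.2]
ee_rot: [-0.21, 0.978, -0.001, 0.001]
contact_force: [0.3, -0.1, 0.2]
gripper_width: 63.6
grasp_force: 0.0
clock: 3.65
position: [547.9, -245.3, 27.9]
ee_rot: [-0.209, 0.978, -0.002, 0.002]
contact_force: [1.8, -4.7, 2.3]
gripper_width: 12.0
grasp_force: 60.8
```

```bash
python3 -m jog '[[[0,0,0.1],[0,0,0],1],[[0,0,0.25],[0,0,0],1],[[0,0,0.45],[0,0,0],1],[[0,0,0.65],[0,0,0],1],[[0,0,0.85],[0,0,0],1],[[0,0,1],[0,0,0],1]]' && python3 -m jog '[[[0,0.1,0.2],[0,0,0],1],[[0,0.3,0.4],[0,0,0],1],[[0,0.5,0.6],[0,0,0],1],[[0,0.75,0.8],[0,0,0],1],[[0,1,0.9],[0,0,0],1]]' && python3 -m jog '[[[0,0.15,0],[0.02,-0.045,0],1],[[0,0.3,0],[0.04,-0.09,0],1],[[0,0.45,0],[0.06,-0.135,0],1],[[0,0.6,0],[0.08,-0.18,0],1],[[0,0.75,0],[0.1,-0.225,0],1],[[0,0.9,0],[0.12,-0.27,0],1],[[0,1,0],[0.14,-0.315,0],1],[[0,1,0],[0.1525,-0.3426,0],1],[[0,1,0],[0.1525,-0.3426,0],1]]' && python3 -m jog '[[[0.02,0.2,0],[0,0,0],1],[[0.04,0.4,0],[0,0,0],1],[[0.05,0.6,0],[0,0,0],1],[[0.05,0.75,0],[0,0,0],1],[[0.05,0.75,0],[0,0,0],1],[[0.05,0.75,0],[0,0,0],1],[[0.05,0.75,0],[0,0,0],1]]'
python3 - <<'E'
from h import *
from scipy.spatial.transform import Rotation as Ro
s=read_state(); R=Ro.from_quat(s["ee_rot"]).as_matrix(); print(R.round(3).tolist())
sx=-np.sign(R[2,0])
tip=s["position"]+R@[sx*83,0,-19]; print("tip pred",tip, s["contact_force"],s["joints"].round(2))
for n in("side","scene"):
    im=get_image(n); K=lambda X:(lambda c:(im["fx"]*c[0]/c[2]+im["cx"],im["fy"]*c[1]/c[2]+im["cy"]))(np.array(im["R"])@X+im["t"])
    u,v=K(tip); print(n,u,v, K(np.array([485,2,103.])))
    f=im["frame"][:,:,::-1].copy(); u0,v0=max(0,int(u)-65),max(0,int(v)-50)
    c=cv2.resize(f[v0:v0+100,u0:u0+130],(780,600),interpolation=cv2.INTER_CUBIC); cv2.drawMarker(c,(int((u-u0)*6),int((v-v0)*6)),(0,255,0),0,20)
    a,b=K(np.array([485,2,103.])); cv2.drawMarker(c,(int((a-u0)*6),int((b-v0)*6)),(0,0,255),0,20)
    cv2.imwrite(f"pics/tip_{n}.png",c)
E
```

```text
clock: 4.25
position: [545.8, -243.5, 128.0]
ee_rot: [-0.209, 0.978, 0.0, 0.0]
contact_force: [-0.3, -0.8, -0.9]
gripper_width: 11.8
grasp_force: 60.5
clock: 4.75
position: [545.9, -142.9, 218.6]
ee_rot: [-0.209, 0.978, -0.0, 0.001]
contact_force: [0.4, -0.2, -0.8]
gripper_width: 12.0
grasp_force: 60.5
clock: 5.65
position: [544.7, -44.2, 216.2]
ee_rot: [-0.191, 0.904, 0.08, 0.374]
contact_force: [0.7, -0.2, -0.4]
gripper_width: 12.1
grasp_force: 60.5
clock: 6.35
position: [551.3, 30.8, 216.7]
ee_rot: [-0.193, 0.903, 0.079, 0.374]
contact_force: [-0.4, -0.3, -0.3]
gripper_width: 12.0
grasp_force: 60.5
[[-0.645, -0.408, 0.646], [-0.289, 0.913, 0.287], [-0.707, -0.002, -0.707]]
tip pred [485.45389831   1.30703764 171.42214661] [-0.44392003 -0.27977484 -0.33174223] [ 0.24  0.05 -0.53 -0.54 -0.25 -0.92]
side 258.76180909186564 215.8986583579305 (np.float64(258.5479252691232), np.float64(234.97598010643344))
scene 279.5192487661311 168.2607768771182 (np.float64(278.80497926426364), np.float64(183.42223013563918))
```

View pics/tip_side.png

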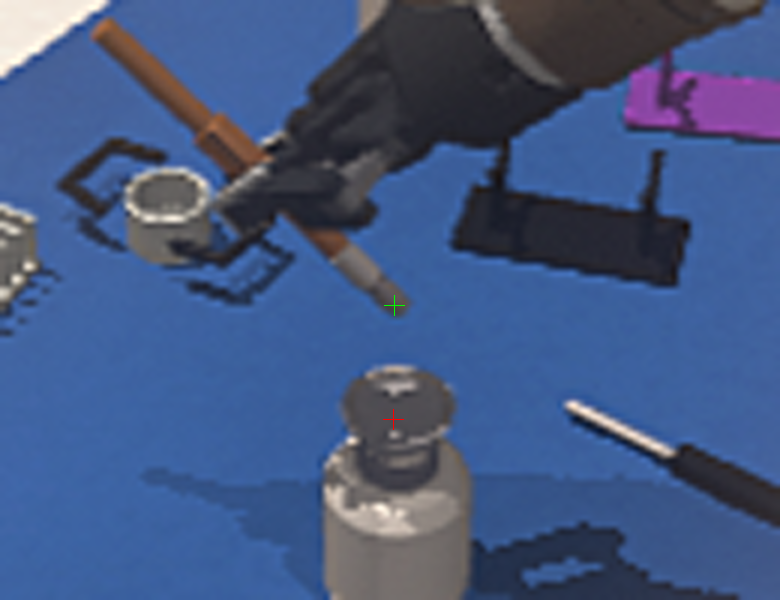

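View pics/tip_scene.png

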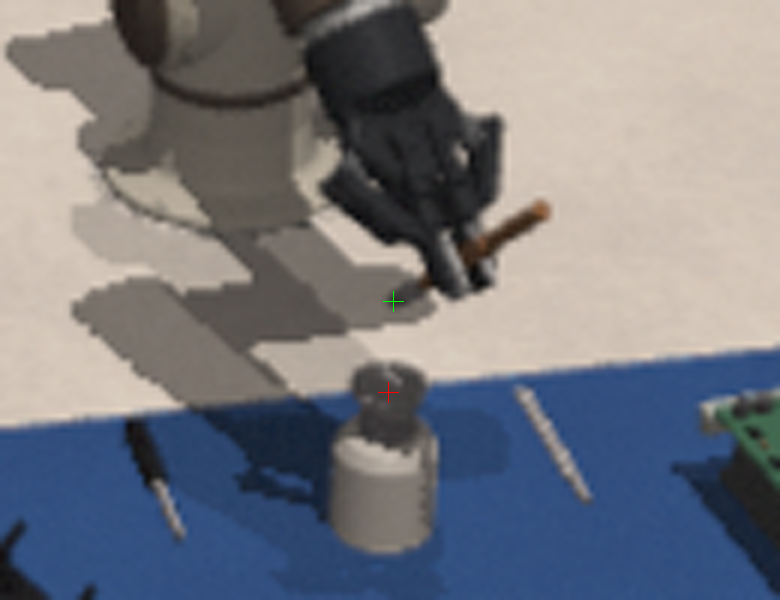

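The predicted tip (green) lies on the bristle end, straight above the dish floor mark (red), in both views. Lowering by feel.

```bash
python3 -m jog '[[[0,0,-0.15],[0,0,0],1],[[0,0,-0.3],[0,0,0],1],[[0,0,-0.45],[0,0,0],1],[[0,0,-0.55],[0,0,0],1],[[0,0,-0.6],[0,0,0],1],[[0,0,-0.6],[0,0,0],1]]' && python3 -m jog '[[[0,0,-0.03],[0,0,0],1],[[0,0,-0.03],[0,0,0],1]]' && python3 -m jog '[[[0,0,-0.03],[0,0,0],1],[[0,0,-0.03],[0,0,0],1]]' && python3 -m jog '[[[0,0,-0.03],[0,0,0],1],[[0,0,-0.03],[0,0,0],1]]'
```

```text
clock: 7.05
position: [551.2, 29.8, 155.6]
ee_rot: [-0.192, 0.904, 0.079, 0.374]
contact_force: [1.1, -0.6, -0.5]
gripper_width: 11.8
grasp_force: 60.5
clock: 7.25
position: [551.2, 30.6, 153.5]
ee_rot: [-0.193, 0.903, 0.079, 0.375]
contact_force: [0.2, 0.9, -0.5]
gripper_width: 11.9
grasp_force: 60.5
clock: 7.45
position: [551.4, 30.9, 150.8]
ee_rot: [-0.193, 0.903, 0.079, 0.375]
contact_force: [-0.1, -0.4, 2.1]
gripper_width: 12.1
grasp_force: 60.7
clock: 7.65
position: [551.5, 31.0, 147.7]
ee_rot: [-0.193, 0.903, 0.079, 0.375]
contact_force: [1.0, -0.4, 2.7]
gripper_width: 12.1
grasp_force: 60.8
```

```bash
python3 -m jog '[[[0,0,-0.02],[0,0,0],1],[[0,0,-0.04],[0,0,0],1],[[0,0,-0.04],[0,0,0],1]]' && python3 -m jog '[[[0,0,-0.01],[0,0,0],1],[[0,0,-0.01],[0,0,0],1],[[0,0,-0.01],[0,0,0],1]]'
```

```text
clock: 7.95
position: [551.6, 31.0, 143.7]
ee_rot: [-0.193, 0.903, 0.079, 0.375]
contact_force: [0.5, 0.3, 4.7]
gripper_width: 11.7
grasp_force: 60.9
clock: 8.25
position: [551.5, 31.0, 142.8]
ee_rot: [-0.193, 0.903, 0.079, 0.375]
contact_force: [1.8, 0.3, 4.5]
gripper_width: 12.0
grasp_force: 60.9
```

```bash
python3 -m jog '[[[0,0,-0.01],[0,0,0],1],[[0,0,-0.01],[0,0,0],1]]' && python3 -m jog '[[[0,0,-0.01],[0,0,0],1],[[0,0,-0.01],[0,0,0],1],[[0,0,-0.01],[0,0,0],1]]'
```

```text
clock: 8.45
position: [551.7, 31.1, 142.0]
ee_rot: [-0.193, 0.903, 0.079, 0.375]
contact_force: [1.2, -0.8, 6.3]
gripper_width: 11.5
grasp_force: 61.0
clock: 8.75
position: [552.0, 31.2, 141.6]
ee_rot: [-0.193, 0.903, 0.079, 0.376]
contact_force: [1.2, 0.7, 8.4]
gripper_width: 11.7
grasp_force: 61.2
```

Past the dish's stop: 8.9 N is more than the 5.6 N spring load. I'll hold briefly, lift, then refine the chip's position from the saved images.

```bash
python3 -m jog '[[[0,0,0],[0,0,0],1],[[0,0,0],[0,0,0],1],[[0,0,0.05],[0,0,0],1],[[0,0,0.15],[0,0,0],1],[[0,0,0.3],[0,0,0],1],[[0,0,0.5],[0,0,0],1],[[0,0,0.8],[0,0,0],1]]' && python3 -m jog '[[[0.1,0.25,0],[0,0,0],1],[[0.2,0.5,0],[0,0,0],1],[[0.2,0.75,0],[0,0,0],1],[[0.2,1,0],[0,0,0],1],[[0.2,1,0],[0,0,0],1]]'
python3 - <<'E'
from h import *
import pickle
for n,box in(("side",(235,205,325,330)),("scene",(310,165,390,225))):
    im=pickle.load(open(n+".pkl","rb")); P=pts(im); f=im["frame"].astype(int)
    z=P[...,2]; roi=np.zeros(z.shape,bool)
    if n=="side": roi[265:335,130:212]=1
    else: roi[180:215,328:372]=1
    g=roi&(f[...,1]>f[...,0]*1.3)&(f[...,1]>f[...,2]*1.15)&(z>40)
    G=P[g]; print(n,"green",g.sum(),np.median(G,0).round(1))
    h=cv2.convexHull(np.argwhere(g)[:,::-1].astype(np.int32)); M=np.zeros(z.shape,np.uint8); cv2.fillConvexPoly(M,h,1)
    d=(M>0)&(f.sum(-1)<110)
    k,l,st,ce=cv2.connectedComponentsWithStats(d.astype(np.uint8))
    for i in range(1,k):
        if st[i,4]>25: print(st[i],ce[i].round(1),P[l==i].mean(0).round(1),np.median(P[l==i],0).round(1))
    # raycast centroid on z=74 for the largest
    i=1+np.argmax(st[1:,4]); R=np.array(im["R"]); C=-R.T@im["t"]; r=R.T@[(ce[i][0]-im["cx"])/im["fx"],(ce[i][1]-im["cy"])/im["fy"],1]
    for h in(68,74): print(h,C+r*(h-C[2])/r[2])
E
```

```text
clock: 9.45
position: [548.6, 30.7, 217.2]
ee_rot: [-0.192, 0.905, 0.08, 0.37]
contact_force: [0.4, -1.3, -0.9]
gripper_width: 12.0
grasp_force: 60.5
clock: 9.95
position: [579.5, 112.2, 224.2]
ee_rot: [-0.204, 0.904, 0.101, 0.363]
contact_force: [0.7, -0.6, -0.4]
gripper_width: 12.3
grasp_force: 60.5
side green 747 [535.1 271.6  70.3]
68 [536.19317158 256.74067221  68.        ]
74 [532.3816016  259.64896871  74.        ]
scene green 167 [535.7 251.1  71.8]
[345 190  10   5  30] [349.6 192.3] [553.6 266.1  75.2] [554.7 266.3  75.6]
68 [543.97388454 270.79018583  68.        ]
74 [552.03199802 266.85662634  74.        ]
```

```bash
python3 -m jog '[[[0,0,0],[0,0,0],1],[[0,0,0],[0,0,0],1]]'; python3 - <<'E'
from h import *
import pickle
s=read_state(); print(s["joints"].round(3),s["position"],s["ee_rot"])
for n in("side","scene"):
    im=pickle.load(open(n+".pkl","rb")) if n=="scene" else get_image("side"); P=pts(im); f=im["frame"].astype(int)
    u,v=(171,295) if n=="side" else (349,192)
    print(n,f[v-1:v+2,u-1:u+2].reshape(-1,3).tolist())
    for th in (110,150,190):
        d=(f.sum(-1)<th).astype(np.uint8); d=cv2.morphologyEx(d,cv2.MORPH_OPEN,np.ones((3,3),np.uint8)) if n=="side" else d
        k,l,st,ce=cv2.connectedComponentsWithStats(d); i=l[v,u]
        if i: 
            R=np.array(im["R"]); C=-R.T@im["t"]; r=R.T@[(ce[i][0]-im["cx"])/im["fx"],(ce[i][1]-im["cy"])/im["fy"],1]
            print(th,st[i],ce[i],P[l==i].mean(0),np.median(P[l==i],0),C+r*(74-C[2])/r[2])
E
```

```text
clock: 10.15
position: [579.6, 110.3, 224.9]
ee_rot: [-0.202, 0.904, 0.101, 0.364]
contact_force: [-0.2, -0.2, 1.1]
gripper_width: 11.5
grasp_force: 60.5
[ 0.431  0.091 -0.55  -0.261 -0.161 -1.321] [579.6116204  110.33580828 224.89006007] [-0.2024363   0.90358072  0.10075009  0.36388301]
side [[43, 44, 52], [43, 45, 53], [43, 45, 52], [43, 45, 53], [43, 44, 52], [42, 44, 52], [45, 46, 54], [42, 43, 52], [43, 44, 52]]
150 [163 289  15  13 126] [170.26190476 294.91269841] [544.58732549 271.00332285  74.22360924] [543.95089801 271.32138355  74.2797062 ] [544.7006194  270.93771412  74.        ]
190 [163 289  16  13 139] [170.4676259  294.76258993] [544.68212641 270.2634222   73.97929495] [543.88767284 269.99058569  74.23309241] [544.63660245 270.31730694  74.        ]
scene [[30, 30, 31], [32, 32, 32], [27, 28, 29], [32, 29, 31], [33, 31, 32], [29, 26, 27], [33, 32, 34], [30, 27, 30], [33, 32, 33]]
110 [345 190  10   5  30] [349.63333333 192.26666667] [553.61202801 266.07662787  75.19385819] [554.74159905 266.31520481  75.55661033] [552.03199802 266.85662634  74.        ]
150 [345 190  10   5  38] [349.5 192. ] [551.5897355  266.33623834  75.03282825] [552.51657365 266.31520481  75.55661033] [550.23278078 267.00572735  74.        ]
190 [345 189  10   7  48] [349.58333333 191.9375    ] [550.54602525 267.15121075  74.519391  ] [552.29205231 267.30408399  74.89032005] [549.89183517 267.47642274  74.        ]
```

The chip is at about (546,270), with its top near z 74. Joint 5 is at its limit with the 45° slant, so I'll ease to 30°.

```bash
python3 -m jog '[[[0,0,0],[-0.02,0.045,0],1],[[0,0,0],[-0.04,0.09,0],1],[[0,0,0],[-0.051,0.114,0],1],[[0,0,0],[-0.051,0.114,0],1],[[0,0,0],[-0.051,0.114,0],1],[[0,0,0],[-0.051,0.114,0],1]]'; python3 - <<'E'
from h import *
from scipy.spatial.transform import Rotation as Ro
s=read_state(); R=Ro.from_quat(s["ee_rot"]).as_matrix(); print(R.round(3).tolist(),s["joints"].round(2),s["position"])
E
```

```text
clock: 10.8
position: [579.7, 110.5, 225.4]
ee_rot: [-0.208, 0.944, 0.076, 0.243]
contact_force: [0.4, -0.9, -1.6]
gripper_width: 11.7
grasp_force: 60.5
[[-0.795, -0.43, 0.428], [-0.356, 0.902, 0.245], [-0.491, 0.043, -0.87]] [ 0.44  0.13 -0.43 -0.08 -0.5  -1.52] [579.65214509 110.45371498 225.36080369]
```

```bash
python3 -m jog '[[[0.05,0.25,0],[0,0,0],1],[[0.1,0.5,0],[0,0,0],1],[[0.15,0.75,0],[0,0,0],1],[[0.2,1,0],[0,0,0],1]]' && python3 -m jog '[[[0.05,0.25,-0.1],[0,0,0],1],[[0.1,0.5,-0.3],[0,0,0],1],[[0.15,0.75,-0.5],[0,0,0],1],[[0.205,0.94,-0.7],[0,0,0],1],[[0.205,0.94,-0.9],[0,0,0],1],[[0.205,0.94,-0.9],[0,0,0],1],[[0.205,0.94,-0.9],[0,0,0],1]]'
python3 - <<'E'
from h import *
from scipy.spatial.transform import Rotation as Ro
s=read_state(); R=Ro.from_quat(s["ee_rot"]).as_matrix(); tip=s["position"]+R@[83,0,-19]; print(tip,s["position"],s["contact_force"],R[2].round(3),s["joints"].round(2))
im=get_image("side"); K=lambda X:(lambda c:(im["fx"]*c[0]/c[2]+im["cx"],im["fy"]*c[1]/c[2]+im["cy"]))(np.array(im["R"])@X+im["t"])
f=im["frame"][:,:,::-1].copy(); u0,v0=110,225
c=cv2.resize(f[v0:v0+100,u0:u0+130],(780,600),interpolation=cv2.INTER_CUBIC)
for X,col in((tip,(0,255,0)),(np.array([546,270,74.]),(0,0,255))):
    u,v=K(X); cv2.drawMarker(c,(int((u-u0)*6),int((v-v0)*6)),col,0,20); print((u-u0)*6,(v-v0)*6)
cv2.imwrite("pics/chip.png",c)
E
```

```text
clock: 11.2
position: [600.0, 211.6, 225.8]
ee_rot: [-0.208, 0.944, 0.076, 0.243]
contact_force: [0.3, -0.1, -0.2]
gripper_width: 11.9
grasp_force: 60.5
clock: 11.9
position: [621.8, 304.7, 137.6]
ee_rot: [-0.209, 0.944, 0.077, 0.242]
contact_force: [0.1, 0.4, 0.4]
gripper_width: 11.7
grasp_force: 60.5
[547.6665826  270.4396698  113.57415758] [621.78577908 304.74810667 137.64230817] [0.07808494 0.40552549 0.35859651] [-0.489  0.044 -0.871] [ 0.69  0.38 -0.54  0.54 -0.16 -2.34]
345.9519610206904 352.0157661219379
360.9970604464215 416.37601819071494
```

View pics/chip.png

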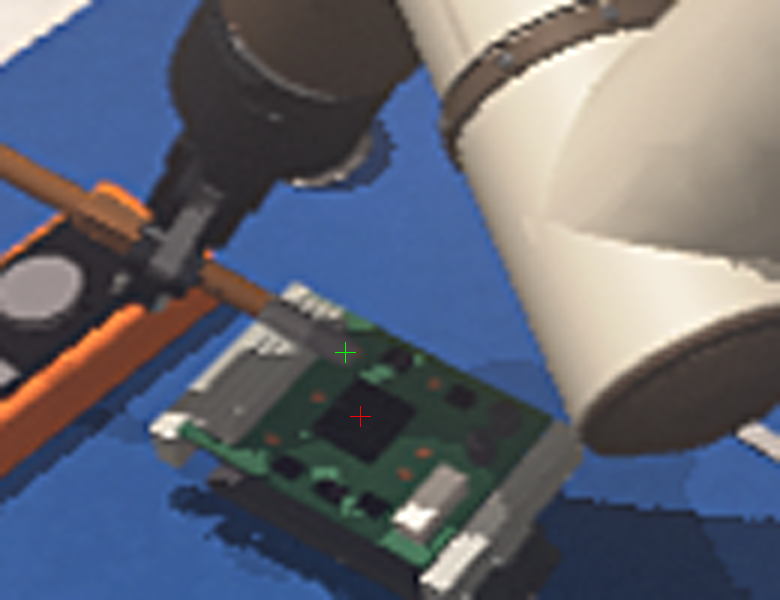

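The brush tip (green) hovers above the chip and the chip mark (red) sits on the chip's centre. Lowering in steps.

```bash
python3 -m jog '[[[0,0,-0.1],[0,0,0],1],[[0,0,-0.2],[0,0,0],1],[[0,0,-0.27],[0,0,0],1],[[0,0,-0.27],[0,0,0],1]]'; python3 - <<'E'
from h import *
from scipy.spatial.transform import Rotation as Ro
s=read_state(); R=Ro.from_quat(s["ee_rot"]).as_matrix(); tip=s["position"]+R@[83,0,-19]; print(tip,R[2].round(3),s["joints"].round(3))
E
```

```text
clock: 12.35
position: [627.0, 304.7, 118.7]
ee_rot: [-0.21, 0.946, 0.08, 0.234]
contact_force: [0.6, 0.3, -0.4]
gripper_width: 11.6
grasp_force: 60.5
[552.62922449 270.06288283  95.75643147] [-0.477  0.053 -0.877] [ 0.691  0.417 -0.513  0.443 -0.16  -2.245]
```

```bash
python3 -m jog '[[[-0.03,0,0],[-0.0136,0.0305,0],1],[[-0.06,0,0],[-0.0136,0.0305,0],1],[[-0.06,0,-0.05],[-0.0136,0.0305,0],1],[[-0.06,0,-0.1],[-0.0136,0.0305,0],1],[[-0.06,0,-0.1],[-0.0136,0.0305,0],1]]'; python3 - <<'E'
from h import *
from scipy.spatial.transform import Rotation as Ro
s=read_state(); R=Ro.from_quat(s["ee_rot"]).as_matrix(); tip=s["position"]+R@[83,0,-19]; print(tip,R[2].round(3),s["joints"].round(3))
E
```

```text
clock: 12.85
position: [619.4, 303.2, 106.1]
ee_rot: [-0.211, 0.954, 0.072, 0.199]
contact_force: [-0.1, -0.2, -0.7]
gripper_width: 12.2
grasp_force: 60.5
[543.71470463 267.90591655  89.37820069] [-0.41   0.053 -0.911] [ 0.711  0.442 -0.402  0.199 -0.311 -2.023]
```

```bash
python3 -m jog '[[[0.02,0.02,-0.04],[0,0,0],1],[[0.02,0.02,-0.07],[0,0,0],1],[[0.02,0.02,-0.07],[0,0,0],1]]' && python3 -m jog '[[[0,0,-0.015],[0,0,0],1],[[0,0,-0.015],[0,0,0],1]]' && python3 -m jog '[[[0,0,-0.015],[0,0,0],1],[[0,0,-0.015],[0,0,0],1]]' && python3 -m jog '[[[0,0,-0.01],[0,0,0],1],[[0,0,-0.01],[0,0,0],1]]'
```

```text
clock: 13.15
position: [622.1, 305.9, 99.7]
ee_rot: [-0.211, 0.954, 0.072, 0.199]
contact_force: [-0.6, -0.1, 0.6]
gripper_width: 11.9
grasp_force: 60.5
clock: 13.35
position: [622.3, 306.2, 99.0]
ee_rot: [-0.211, 0.954, 0.072, 0.2]
contact_force: [-0.9, 0.1, -0.6]
gripper_width: 12.4
grasp_force: 60.5
clock: 13.55
position: [622.3, 306.2, 97.6]
ee_rot: [-0.211, 0.954, 0.073, 0.2]
contact_force: [-0.2, 0.2, -0.2]
gripper_width: 12.0
grasp_force: 60.5
clock: 13.75
position: [622.3, 306.3, 96.6]
ee_rot: [-0.211, 0.954, 0.073, 0.2]
contact_force: [-1.0, -0.3, -0.6]
gripper_width: 12.2
grasp_force: 60.5
```

```bash
python3 -m jog '[[[0,0,-0.015],[0,0,0],1],[[0,0,-0.015],[0,0,0],1]]' && python3 -m jog '[[[0,0,-0.01],[0,0,0],1],[[0,0,-0.01],[0,0,0],1]]' && python3 -m jog '[[[0,0,-0.01],[0,0,0],1],[[0,0,-0.01],[0,0,0],1]]'
```

```text
clock: 13.95
position: [622.3, 306.2, 94.9]
ee_rot: [-0.211, 0.954, 0.072, 0.2]
contact_force: [0.4, -0.1, 0.1]
gripper_width: 11.7
grasp_force: 60.5
clock: 14.15
position: [622.4, 306.3, 94.1]
ee_rot: [-0.211, 0.954, 0.073, 0.2]
contact_force: [0.2, 0.3, 0.2]
gripper_width: 12.0
grasp_force: 60.5
clock: 14.35
position: [622.5, 306.4, 93.4]
ee_rot: [-0.211, 0.954, 0.073, 0.2]
contact_force: [0.2, 0.0, 0.7]
gripper_width: 11.8
grasp_force: 60.7
```

Contact is starting: the baseline is about -0.5 N and grip force is rising. A little further.

```bash
python3 -m jog '[[[0,0,-0.01],[0,0,0],1],[[0,0,-0.01],[0,0,0],1]]' && python3 -m jog '[[[0,0,-0.008],[0,0,0],1],[[0,0,-0.008],[0,0,0],1],[[0,0,-0.008],[0,0,0],1]]'
```

```text
clock: 14.55
position: [622.6, 306.5, 92.6]
ee_rot: [-0.211, 0.954, 0.073, 0.2]
contact_force: [-1.4, 0.2, 2.7]
gripper_width: 12.1
grasp_force: 60.8
clock: 14.85
position: [622.7, 306.6, 91.9]
ee_rot: [-0.211, 0.954, 0.073, 0.2]
contact_force: [0.3, 0.6, 3.6]
gripper_width: 11.7
grasp_force: 60.9
```

```bash
python3 -m jog '[[[0,0,0],[0,0,0],1],[[0,0,0],[0,0,0],1],[[0,0,0],[0,0,0],1],[[0,0,0],[0,0,0],1],[[0,0,0.03],[0,0,0],1],[[0,0,0.1],[0,0,0],1],[[0,0,0.25],[0,0,0],1],[[0,0,0.5],[0,0,0],1],[[0,0,0.75],[0,0,0],1],[[0,0,1],[0,0,0],1],[[0,0,1],[0,0,0],1]]'; python3 - <<'E'
from h import *
from scipy.spatial.transform import Rotation as Ro
s=read_state(); r=Ro.from_quat([-.2095,.978,0,0])*Ro.from_quat(s["ee_rot"]).inv()
print(r.as_rotvec()/np.radians(120),s["position"],s["joints"].round(2))
E
```

```text
clock: 15.95
position: [623.7, 307.5, 196.1]
ee_rot: [-0.211, 0.953, 0.074, 0.203]
contact_force: [0.3, -0.2, -0.3]
gripper_width: 11.8
grasp_force: 60.5
[-0.11069068  0.17627128 -0.00668707] [623.68582833 307.5108461  196.12661979] [ 0.72  0.35 -0.27  0.12 -0.53 -1.94]
```

```bash
python3 -m jog '[[[0,-0.1,0.1],[-0.05,0.08,-0.003],1],[[0,-0.3,0.2],[-0.1107,0.1763,-0.0067],1],[[-0.05,-0.5,0.3],[-0.1107,0.1763,-0.0067],1],[[-0.08,-0.75,0.3],[-0.1107,0.1763,-0.0067],1],[[-0.1,-1,0.3],[-0.1107,0.1763,-0.0067],1]]' && python3 -m jog '[[[-0.06,-0.3,0],[0,0,0],1],[[-0.12,-0.6,0],[0,0,0],1],[[-0.2,-1,0],[0,0,0],1]]' && python3 -m jog '[[[-0.06,-0.3,0],[0,0,0],1],[[-0.12,-0.6,0],[0,0,0],1],[[-0.2,-1,0],[0,0,0],1]]' && python3 -m jog '[[[-0.06,-0.3,0],[0,0,0],1],[[-0.12,-0.6,0],[0,0,0],1],[[-0.2,-1,0],[0,0,0],1]]' && python3 -m jog '[[[0,-0.3,0],[0,0,0],1],[[0,-0.6,0],[0,0,0],1],[[-0.08,-1,0],[0,0,0],1],[[-0.08,-1,0],[0,0,0],1],[[-0.08,-1,0],[0,0,0],1]]'
python3 - <<'E'
from h import *
from scipy.spatial.transform import Rotation as Ro
s=read_state(); r=Ro.from_quat([-.2095,.978,0,0])*Ro.from_quat(s["ee_rot"]).inv()
print(r.as_rotvec()/np.radians(120),s["position"])
im=get_image("side");P=pts(im); f=im["frame"].astype(int)
p=s["position"]; zz=P[...,2]
m=(f[...,0]>f[...,2]*1.6)&(f[...,0]>90)&(abs(P[...,0]-p[0])<110)&(abs(P[...,1]-p[1])<60)&(abs(zz-p[2]-19)<40)
q=P[m]; c=q.mean(0); d=np.linalg.svd(q-c,full_matrices=False)[2][0]; print("handle",len(q),c,d,np.degrees(np.arcsin(d[2]*np.sign(-d[0]))))
ex=(q-c)@d; print(c+d*ex.min(),c+d*ex.max())
E
```

```text
clock: 16.45
position: [612.4, 206.2, 219.5]
ee_rot: [-0.209, 0.978, -0.002, -0.005]
contact_force: [-0.1, 0.2, -0.5]
gripper_width: 11.8
grasp_force: 60.5
clock: 16.75
position: [591.2, 105.7, 219.7]
ee_rot: [-0.21, 0.978, -0.001, -0.005]
contact_force: [0.9, -1.7, 0.9]
gripper_width: 12.4
grasp_force: 60.5
clock: 17.05
position: [571.1, 5.7, 220.1]
ee_rot: [-0.21, 0.978, -0.001, -0.005]
contact_force: [0.4, -0.3, 0.3]
gripper_width: 11.8
grasp_force: 60.5
clock: 17.35
position: [551.1, -94.2, 220.2]
ee_rot: [-0.21, 0.978, -0.001, -0.005]
contact_force: [0.9, 0.2, -0.2]
gripper_width: 12.0
grasp_force: 60.5
clock: 17.85
position: [543.3, -194.3, 220.1]
ee_rot: [-0.208, 0.978, -0.001, -0.004]
contact_force: [0.5, 0.6, -0.9]
gripper_width: 12.3
grasp_force: 60.5
[ 0.00164688 -0.00401531  0.00122136] [ 543.25063475 -194.25910238  220.1298088 ]
handle 93 [ 577.39138687 -174.75647926  244.44058533] [-0.92107932 -0.38919837  0.01172672] 0.6719068146116919
[ 628.56031151 -153.13525551  243.78912839] [ 501.82842383 -206.68530604  245.40261487]
```

```bash
python3 -m jog '[[[0.02,-0.25,-0.2],[0.0016,-0.004,0.001],1],[[0.037,-0.504,-0.4],[0.0016,-0.004,0.001],1],[[0.037,-0.504,-0.7],[0.0016,-0.004,0.001],1],[[0.037,-0.504,-1],[0.0016,-0.004,0.001],1],[[0.037,-0.504,-1],[0.0016,-0.004,0.001],1]]' && python3 -m jog '[[[0,0,-0.2],[0,0,0],1],[[0,0,-0.4],[0,0,0],1],[[0,0,-0.55],[0,0,0],1],[[0,0,-0.65],[0,0,0],1],[[0,0,-0.7],[0,0,0],1],[[0,0,-0.7],[0,0,0],1]]'; python3 - <<'E'
from h import *
s=read_state(); print(s["position"],s["ee_rot"],s["contact_force"])
im=get_image("wrist"); P=pts(im); zz=P[...,2]; cv2.imwrite("pics/w2.png",im["frame"][:,:,::-1])
E
```

```text
clock: 18.4
position: [544.9, -242.1, 116.6]
ee_rot: [-0.21, 0.978, 0.002, -0.004]
contact_force: [-0.6, -0.4, 0.1]
gripper_width: 12.1
grasp_force: 60.5
clock: 19.0
position: [548.4, -243.7, 51.6]
ee_rot: [-0.211, 0.978, -0.001, 0.001]
contact_force: [0.4, 0.2, -0.7]
gripper_width: 12.0
grasp_force: 60.5
[ 548.4197204  -243.74051044   51.64654634] [-2.10705057e-01  9.77548547e-01 -9.01926002e-04  1.18472269e-03] [ 0.35240532  0.19644704 -0.70868891]
```

View pics/w2.png

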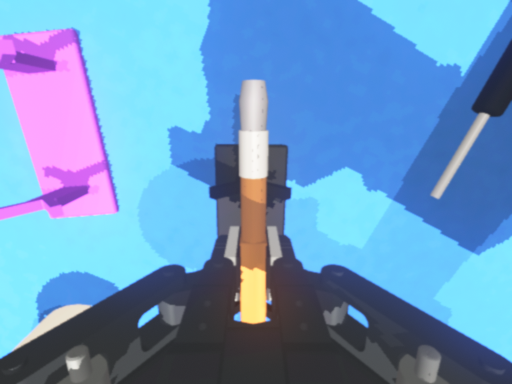

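The brush (u≈253) is centred over the rest (u 217–287) and parallel to it. Lowering by feel.

```bash
python3 -m jog '[[[0,0,-0.1],[0,0,0],1],[[0,0,-0.18],[0,0,0],1],[[0,0,-0.22],[0,0,0],1],[[0,0,-0.22],[0,0,0],1],[[0,0,-0.22],[0,0,0],1]]' && python3 -m jog '[[[0,0,-0.015],[0,0,0],1],[[0,0,-0.015],[0,0,0],1]]'
```

```text
clock: 19.55
position: [548.1, -244.2, 29.3]
ee_rot: [-0.21, 0.978, -0.001, 0.001]
contact_force: [0.4, -0.1, -0.1]
gripper_width: 12.2
grasp_force: 60.6
clock: 19.75
position: [548.6, -244.5, 28.5]
ee_rot: [-0.21, 0.978, -0.001, 0.002]
contact_force: [0.2, -1.7, 2.3]
gripper_width: 11.8
grasp_force: 60.9
```

Seated. Release gently and lift off.

```bash
python3 -m jog '[[[0,0,0],[0,0,0],0.6],[[0,0,0],[0,0,0],0.3],[[0,0,0],[0,0,0],0],[[0,0,0],[0,0,0],-0.4],[[0,0,0],[0,0,0],-0.5],[[0,0,0],[0,0,0],-0.5],[[0,0,0],[0,0,0],-0.5],[[0,0,0.1],[0,0,0],-0.5],[[0,0,0.3],[0,0,0],-0.5],[[0,0,0.6],[0,0,0],-0.5],[[0,0,1],[0,0,0],-0.5],[[0,0,1],[0,0,0],-0.5]]' && python3 -m jog '[[[0,0,0.3],[0,0,0],-0.5],[[0,0,0.5],[0,0,0],-0.5],[[0,0,0.5],[0,0,0],-0.5],[[0,0,0.5],[0,0,0],-0.5]]'
python3 - <<'E'
from h import *
import pickle
im=get_image("wrist"); P=pts(im)
m=(P[...,2]>36)&(P[...,2]<62)&(abs(P[...,0]-555)<120)&(abs(P[...,1]+238)<70)
q=P[m]; c=q[:,:2].mean(0); d=np.linalg.svd(q[:,:2]-c,full_matrices=False)[2][0]; a=(q[:,:2]-c)@d
print(len(q),c,d,c+d*a.min(),c+d*a.max(),q[:,2].max())
im=get_image("side"); P=pts(im); P0=pts(pickle.load(open("side.pkl","rb"))); s=.64
for Q in(P0,P):
    q=Q[int(345*s):int(400*s),int(375*s):int(435*s)].reshape(-1,3); q=q[(q[:,2]>97)&(q[:,2]<115)]; print("dish",len(q),np.median(q,0),np.percentile(q[:,2],95))
a=im["frame"][165:340,120:340,::-1]; w=cv2.resize(a,(754,600),interpolation=cv2.INTER_CUBIC); cv2.imwrite("pics/end.png",w)
E
```

```text
clock: 20.95
position: [552.0, -245.3, 135.1]
ee_rot: [-0.211, 0.977, -0.004, 0.007]
contact_force: [2.3, 0.2, -0.0]
gripper_width: 64.1
grasp_force: 0.0
clock: 21.35
position: [547.9, -243.9, 178.2]
ee_rot: [-0.21, 0.978, -0.001, 0.002]
contact_force: [-0.8, -0.1, -0.3]
gripper_width: 64.1
grasp_force: 0.0
2541 [ 549.15035924 -244.92177316] [0.91533702 0.40268863] [ 472.61697765 -278.59147294] [ 637.03900775 -206.25649602] 58.46878136385499
dish 222 [486.94199054  -1.26591426 107.23260388] 113.81798459368564
dish 222 [486.58128738  -0.62231172 107.12883395] 113.82898728941353
```

View pics/end.png

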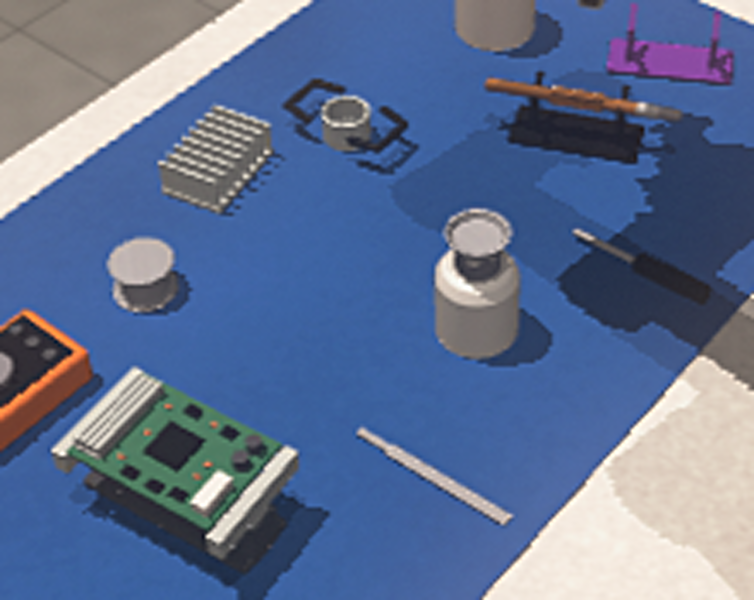

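The brush lies in the black rest as before, with its bristles at (680,115) and within about 1 mm of its start. The bottle at (478,285) has not moved and its dish is up. Everything else is in place.

```bash
python3 -c "
from bench import job_done; print(job_done())"
```

```text
the job is handed in; nothing more can be done
None
```

I handed the job in at about 21 s: I pressed the dish to its stop (about 9 N), dabbed the chip at about 4 N, and laid the brush back within about 1 mm of where it was, but the hand-in gave no verdict.

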